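Clip the steriliser test capsule onto the snap hook

TASK

Take the steel test capsule that has an eye on its side and clip it onto the snap hook of the load stand: with the nose of the hook in the eye, push the eye gently down on the sprung gate until it passes inside and the gate snaps shut above it. Then let go and leave the capsule hanging still from the hook. Touch the stand and its hook only with the capsule, and leave the other things where they are.

Things in the scene. Friction and masses are not known exactly. Their poses are not given: they have to be found in the camera images.
- capsule: Upright steel test capsule, 70 to 115 g: 20 x 20 mm square body 74 mm tall, low round cap (diameter 18, top at 80 mm). Origin: centre of its underside, z up. A flat horizontal round-wire eye juts out on its +x side, joined by an 8 mm wide lug. Its +-y faces are free from bottom to top for the fingers.
- eye (a point): Centre of the eye's hole, at (26, 0, 52) mm in the capsule's frame, axes as the capsule's. Hole 16 mm across, outside 26 mm across, wire 5 mm thick.
- stand: Load stand fixed to the bench: base plate 160 (x) x 110 (y) x 12 mm; post of diameter 14 mm at x = +30 mm, 225 mm tall. Origin: centre of the base's underside, z up. A large snap hook of 5 mm wire is clamped on the post (dark collar, diameter 28, and an arm at the gate's level). It lies in the stand's x-z plane, its nose at x = -55 mm. Pressing it with over 9 N would damage it.
- nose (a point): Point on the axis of the hook's straight upright nose, at (-55, 0, 140) mm in the stand's frame. True in x and y, but its height does NOT follow the hook, which is clamped tight anywhere within a 70 mm range and must be found by touch: the nose's rounded top is really 141.5 to 211.5 mm above the bench, the shut gate's top face 6.5 mm below that top.
- throat (a point): Point midway between nose and the hook's upright back wire, at (-38, 0, 140) mm in the stand's frame (height as for the nose: not true). The throat is open to the top but for the gate. The way in is from straight above: capsule beyond the nose as seen from the post, its +x along the stand's +x, the nose within the eye's hole, the eye's +x rim going down into the throat.
- bend (a point): Lowest point of the hook's round bend when clamped lowest, at (-38, 0, 100) mm in the stand's frame (really up to 70 mm higher). From first touch of the eye's wire on the shut gate, the wire slips past the gate's end after about 22 mm of descent if it slides close along the nose, 27 mm with the nose in mid-hole, and meets the bend at 28 to 32 mm.
- gate (a joint): Angle of the sprung gate, a 4 mm thick bar 30 mm long hinged at the back wire (x = -21 mm in the stand's frame), its free end at the nose: 0 = shut and level; grows as its free end is pushed down into the hook, to 1.15 rad at most; a spring shuts it. Opening it takes about 2.5 N at the start, 3 to 6 N further on, until the eye slips past.
- spare: Another test capsule of the same size but without any eye (a bystander). Origin: centre of underside.
- jar: Small amber jar, diameter 48 mm, 70 mm tall (bystander). Origin: centre of underside.
- bottle: White bottle, diameter 60 mm, 120 mm tall (bystander). Origin: centre of underside.
- beaker: Glass beaker, diameter 64 mm, 80 mm tall (bystander). Origin: centre of underside.
- dish: Clear shallow dish, diameter 90 mm, 16 mm tall (bystander). Origin: centre of underside.
- spatula: Steel spatula 170 mm long lying flat along its x axis (bystander).
- slidebox: Wooden slide box 90 x 150 x 35 mm (bystander). Origin: centre of underside.

How it is judged:
On the way:
1. the capsule's eye, round the nose of the hook, pushes the gate open (value of joint gate above 0.35 rad and contact force between capsule and stand above 0.5 N and horizontal distance between eye and nose below 0.012 m), for 0.02 s.
At the end, for the whole second after the job is handed in: The gate is shut (under 0.1 rad); the eye hangs in the hook's bend: its centre 85 to 175 mm above the bench, at -47 to -25 mm along the stand's x axis (still on the gate it lies nearer the nose), within 22 mm of the hook's plane; the capsule is let go and still (under 0.05 m/s) (value of joint gate below 0.1 rad and z of eye in the frame of stand between 0.085 and 0.175 m and x of eye in the frame of stand between -0.047 and -0.025 m and y of eye in the frame of stand between -0.022 and 0.022 m and contact force between capsule and stand above 0.2 N and contact force between the fingers and capsule below 0.1 N and linear speed of capsule below 0.05 m/s); the robot touches nothing.
It fails at once if the gripped capsule is pressed on the stand or hook with more than 9 N (contact force between capsule and stand above 9 N and contact force between the fingers and capsule above 1 N).
It fails at once if the fingers or the arm push on the stand or its hook (over 2 N) (contact force between any of the fingers, the arm and stand above 2 N).
It fails at once if a bystander is moved by more than 25 mm (distance of any of spare, jar, bottle, beaker, dish, spatula, slidebox from where it was at the start of the episode above 0.025 m).
It also fails if it takes over 48 s, if anything falls off the work surface, if the arm or the gripper's body presses on something with over 40 N, if the wrist force passes 120 N, or if a joint passes its speed limit or range.

ROBOT

A 6-joint arm with a two-finger parallel gripper is mounted at the origin on the work surface. World frame = base frame: x ahead of the robot, y to its left, z up, the work surface at z = 0. Lengths are in m, angles in rad, forces in N, time in s.
With the tool pointing down it reaches from about 0.25 to 0.775 m from the base axis. Payload 4 kg.
Tool frame: the origin (TCP) lies midway between the tips of the shut fingers; the grasp point (between the pads) lies pinch_z behind it (pinch_z is the distance from the TCP to the grasp point, in m); z points along the fingers, y is the direction in which the jaws open and shut (so a half turn about z gives the same grasp; the last joint's range is limited). The gripper opens to 94 mm and grips with 3 to 60 N. Pads are 16 mm wide; open, the fingers measure 119 mm over their backs; the gripper's body (75 mm by 177 mm) begins 78 mm behind the grasp point.
Start: joints at [-1.434, 0.087, 1.371, -0, 1.684, -0.103], TCP at [0.131, -0.534, 0.206] pointing down, gripper open.
Joint ranges: [-3.1, 3.1], [-0.76, 2.03], [0.27, 2.55], [-1.08, 4.22], [0.17, 2.65], [-2.57, 2.57]. Speed limits (rad/s): [2.79, 2.79, 3.14, 3.14, 3.14, 3.14].

INTERFACE

Orientations are given as a rotation vector (axis times angle).
In Python, from cell import * gives the robot as it stands. The module is installed in compiled form; this text tells all that it offers.
- The arm moves only by the shell command python3 -m jog 'ROWS' [OPENING]. ROWS is JSON, a list of rows, each an object of numbers: "dx", "dy", "dz": the shift along the tool's x, y, z in m; "turn": the turn about the tool's z in degrees. A call has 1 to 10 rows; each row shifts and turns the commanded pose from where the row before left it, along the tool's axes as they then stand; what a row does not reach is not made up. A row lasts 1/12 s, in which the tool goes at most 41.7 mm and 7.16 degrees, less where a joint would pass 70% of its speed; a pose out of reach is approached as far as the arm can. A call is refused whole if a number of a shift passes 0.0417 or a number of a turn 7.16, either way. A call with a gripper value outside its range is refused whole. OPENING is the opening, from -1 (shut) to 1 (fully open), so that 0 is half open, set as the call begins (- or left out, the last holds). The fingers move at their own pace and stop on an object; the grip force is fixed at half the most. Time passes only in rows, so rows that do not move let the fingers close. It gives the time, the measured TCP pose, the force and the opening at its end, in the units of the state.
- get_state(): the state, without advancing time (a new reading comes with each control period).
- grab_frame(name): name is "side" or "top" or "wrist"; returns a dict with "img" (400x640x3 uint8, red, green, blue), "depth" (400x640 float32, m along the optical axis (not along the pixel's ray), 0 where there is no reading), "camera_matrix" (3x3 intrinsics, pixels), "origin" and "attitude" of the camera in the world; the wrist camera has in their place "mount" (4x4, takes a point from camera to tool coordinates, whose origin is the TCP and whose axes are the flange's). Camera axes: x right, y down, z forward; pixel columns grow to the right and rows downward; lengths in m; the calibration is good to about 2 mm. A picture is of the moment at which its call begins: read the wrist's pose just before it.
- hand_in(): hands the job in, once; it reports no verdict.
Trained networks look in a picture, given as the dict that the camera call returned (one of the last four; its "shot" number tells which), for a name from the list of things; names that differ only in an ending like _2 or _b are one class to them, and where a whole thing is asked for, a point or a joint stands for the part that bears it (a point fixed in the world has none). Each returns a list of dicts, best first, with "confidence" (0 to 1); they miss things now and then, are a little off and sometimes report something else, mostly with a low value. They report only what shows in the picture. A call takes as long as a camera call.
- boxes_of(picture, target): "position" ([column, row] in pixels, amid what is visible of it).
- masks_of(picture, target): "region" (400x640 bool, what is visible of it) and "position" ([column, row] in pixels, amid what is visible of it).
The state is a dict: "clock": time; "joints": joint angles; "joint_vel": joint speeds; "joint_efforts": joint torques, N m; "tcp_pos": TCP position; "tool_rot": TCP orientation; "contact_force": force on the tool from outside, world axes, zero at the start; "moment": the same for the moment, N m; "opening": opening from 0.0 (shut) to 1.0 (fully open).
Only numpy, scipy, OpenCV 4.12 (cv2) and the standard library are available. Lean on these libraries where they do the work, as an engineer would, in place of code of your own. Each camera call takes 0.05 s, during which the arm holds its last target. There are 200 camera calls.

## Working session

There is one attempt and no reset: what is moved stays moved. The work goes in short steps, Python scripts to look and compute and a shell command to move; the robot and the scene stay as the last step left them, time stands still between calls to the robot, and variables do not carry over. Pictures are saved under pics/ and viewed, about 8 in all and at most 12, crops included, and the job is handed in when it is done.

```bash
mkdir -p pics
cat > h.py <<'E'
from cell import *
import numpy as np, cv2
from scipy.spatial.transform import Rotation as R
def cam(p,st=None):
    if 'mount' in p:
        T=np.eye(4);T[:3,:3]=R.from_rotvec(st['tool_rot']).as_matrix();T[:3,3]=st['tcp_pos']
        return T@np.array(p['mount'])
    T=np.eye(4);a=np.array(p['attitude'],float)
    T[:3,:3]=a if a.shape==(3,3) else R.from_rotvec(a).as_matrix();T[:3,3]=p['origin'];return T
def cloud(p,T):
    K=np.array(p['camera_matrix']);d=p['depth'];v,u=np.mgrid[:400,:640]
    c=np.stack([(u-K[0,2])/K[0,0]*d,(v-K[1,2])/K[1,1]*d,d],-1)
    return c@T[:3,:3].T+T[:3,3]
def save(n,img,box=None,s=1):
    if box: img=img[box[1]:box[3],box[0]:box[2]]
    cv2.imwrite('pics/'+n+'.png',cv2.resize(img[...,::-1],None,fx=s,fy=s,interpolation=cv2.INTER_CUBIC))
E
python3 - <<'E'
from h import *
s=get_state();print({k:np.round(v,3) for k,v in s.items()})
ims=[]
for n in('top','side'):
    p=grab_frame(n);ims.append(p['img']);T=cam(p);C=cloud(p,T);print(n,T.round(3).tolist())
    for t in('capsule','eye','stand','nose','gate','spare','jar','bottle','beaker','dish','spatula','slidebox'):
        for m in masks_of(p,t)[:2]:
            r=m['region']&(p['depth']>0);q=C[r]
            if len(q):print(t,round(m['confidence'],2),np.round(m['position']),'med',np.median(q,0).round(3),'lo',np.percentile(q,3,0).round(3),'hi',np.percentile(q,97,0).round(3),len(q))
save('a',np.vstack(ims),s=.75)
E
```

```text
{'clock': np.float64(0.0), 'joints': array([-1.434,  0.088,  1.372,  0.   ,  1.684, -0.103]), 'joint_vel': array([ 0.001,  0.001, -0.   , -0.   ,  0.   ,  0.001]), 'joint_efforts': array([ 0.0000e+00, -3.4017e+01, -3.0243e+01,  7.2000e-02,  3.3000e-02,
       -0.0000e+00]), 'tcp_pos': array([ 0.131, -0.534,  0.204]), 'tool_rot': array([-3.117, -0.375, -0.   ]), 'contact_force': array([-0.606, -0.835,  0.493]), 'moment': array([ 0.027, -0.   ,  0.023]), 'opening': np.float64(1.002)}
top [[0.011, -0.992, 0.129, 0.38], [-1.0, -0.011, -0.002, -0.01], [0.003, -0.129, -0.992, 1.466], [0.0, 0.0, 0.0, 1.0]]
capsule 0.44 [401. 225.] med [ 0.505 -0.253  0.071] lo [ 0.495 -0.264  0.004] hi [ 0.521 -0.244  0.083] 101
eye 0.54 [399. 227.] med [ 0.505 -0.251  0.071] lo [ 0.496 -0.263  0.009] hi [ 0.519 -0.244  0.082] 92
stand 0.58 [275. 179.] med [0.629 0.095 0.013] lo [0.556 0.041 0.007] hi [0.703 0.153 0.214] 2100
nose 0.89 [274. 182.] med [0.629 0.095 0.013] lo [0.556 0.044 0.007] hi [0.703 0.153 0.214] 2052
spare 0.46 [375. 168.] med [ 0.658 -0.18   0.07 ] lo [ 0.653 -0.191  0.009] hi [ 0.673 
[... 1624 characters left out ...]
d [0.637 0.091 0.011] lo [0.554 0.033 0.005] hi [0.704 0.143 0.211] 2451
spare 0.85 [399. 269.] med [ 0.657 -0.195  0.051] lo [ 0.652 -0.198  0.004] hi [ 0.67  -0.179  0.08 ] 302
jar 0.93 [318. 256.] med [ 0.517 -0.081  0.049] lo [ 0.498 -0.092 -0.001] hi [ 0.541 -0.051  0.07 ] 644
bottle 0.7 [407. 190.] med [ 0.787 -0.011  0.068] lo [ 0.77  -0.027  0.   ] hi [0.82  0.018 0.119] 898
dish 0.86 [214. 195.] med [0.352 0.244 0.009] lo [0.314 0.201 0.001] hi [0.39  0.277 0.016] 632
spatula 0.71 [266. 347.] med [ 0.354 -0.212  0.003] lo [ 0.26  -0.237 -0.   ] hi [ 0.411 -0.17   0.019] 1962
slidebox 0.55 [465. 346.] med [ 0.687 -0.376  0.034] lo [ 0.639 -0.441  0.009] hi [ 0.743 -0.303  0.036] 4416
```

View pics/a.png

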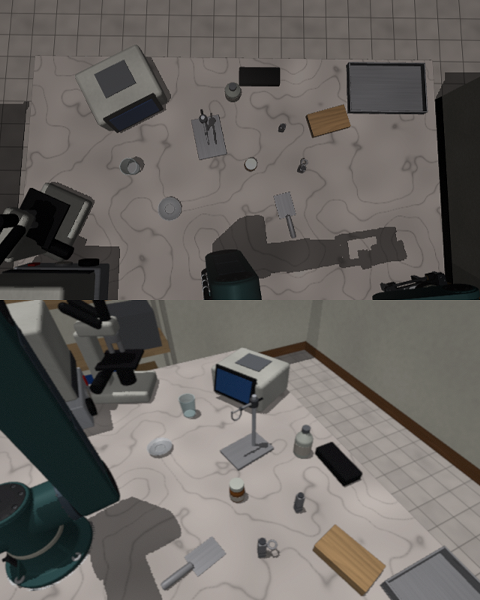

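The top view (upper half) shows the stand near (209,137) and the capsule near (301,165). In the side view the hook leans left of the post, around (240,412), and the eye is to the right of the capsule at (270,548). Next I'll fit the base plate and crop closer.

Run:
```python
from h import *
o=[]
for n,bs in(('top',[(230,130,330,220),(370,190,430,244)]),('side',[(270,110,390,218),(320,300,400,372)])):
    p=grab_frame(n);C=cloud(p,cam(p))
    m=max(masks_of(p,'stand'),key=lambda m:m['confidence'])['region']
    g=cv2.dilate(m.astype(np.uint8),np.ones((5,5)))>0
    z=C[...,2];q=C[g&(z>.008)&(z<.018)][:,:2]
    r=cv2.minAreaRect((q*1000).astype(np.float32));print(n,'base',r,len(q))
    near=(abs(C[...,0]-.63)<.12)&(abs(C[...,1]-.095)<.12)
    print('post/hook pts',[(a,(C[near&(z>a)&(z<a+.02)].mean(0)).round(3).tolist(),int((near&(z>a)&(z<a+.02)).sum())) for a in np.arange(.03,.24,.02)])
    h=C[near&(z>.13)]; print('hook lo/hi',h.min(0).round(3),h.max(0).round(3))
    c=(abs(C[...,0]-.505)<.06)&(abs(C[...,1]+.26)<.06)&(z>.045)
    for a,b in((.045,.058),(.07,.09)):
        e=C[c&(z>a)&(z<b)];print('caps',a,e.min(0).round(3),e.max(0).round(3),e.mean(0).round(3),len(e))
    for b in bs:o.append(cv2.resize(p['img'][b[1]:b[3],b[0]:b[2]],(400,300),interpolation=cv2.INTER_CUBIC))
save('b',np.vstack([np.hstack(o[:2]),np.hstack(o[2:])]))
```

```text
top base ((628.258544921875, 94.25133514404297), (166.12835693359375, 114.7154769897461), 12.204628944396973) 1633
post/hook pts [(np.float64(0.03), [0.656, 0.099, 0.041], 4), (np.float64(0.05), [0.656, 0.099, 0.06], 5), (np.float64(0.07), [0.655, 0.1, 0.08], 4), (np.float64(0.09000000000000001), [0.657, 0.098, 0.097], 4), (np.float64(0.11000000000000001), [0.655, 0.099, 0.125], 3), (np.float64(0.13), [0.657, 0.098, 0.137], 3), (np.float64(0.15000000000000002), [0.637, 0.095, 0.157], 3), (np.float64(0.17), [0.598, 0.087, 0.176], 8), (np.float64(0.19000000000000003), [0.634, 0.097, 0.203], 119), (np.float64(0.21000000000000005), [0.658, 0.103, 0.217], 90), (np.float64(0.23000000000000004), [0.663, 0.1, 0.23], 1)]
hook lo/hi [0.574 0.082 0.133] [0.693 0.116 0.23 ]
caps 0.045 [ 0.496 -0.275  0.047] [ 0.542 -0.243  0.057] [ 0.526 -0.262  0.053] 45
caps 0.07 [ 0.495 -0.265  0.07 ] [ 0.516 -0.245  0.088] [ 0.505 -0.255  0.078] 49
side base ((677.1158447265625, 125.23614501953125), (300.9749755859375, 154.2960205078125), 34.23997497558594) 1741
post/hook pts [(np.float64(0.03), [0.657, 0.09
[... 152 characters left out ...]
095, 0.1], 35), (np.float64(0.11000000000000001), [0.657, 0.095, 0.12], 37), (np.float64(0.13), [0.657, 0.095, 0.14], 39), (np.float64(0.15000000000000002), [0.639, 0.092, 0.162], 48), (np.float64(0.17), [0.625, 0.089, 0.179], 70), (np.float64(0.19000000000000003), [0.634, 0.09, 0.201], 206), (np.float64(0.21000000000000005), [0.657, 0.097, 0.216], 84), (np.float64(0.23000000000000004), [nan, nan, nan], 0)]
hook lo/hi [0.573 0.078 0.131] [0.691 0.112 0.225]
caps 0.045 [ 0.494 -0.281  0.045] [ 0.542 -0.255  0.058] [ 0.521 -0.268  0.053] 135
caps 0.07 [ 0.494 -0.271  0.07 ] [ 0.516 -0.25   0.082] [ 0.504 -0.262  0.077] 119<stdin>:10: RuntimeWarning: Mean of empty slice.
  ret = um.true_divide(
```

View pics/b.png

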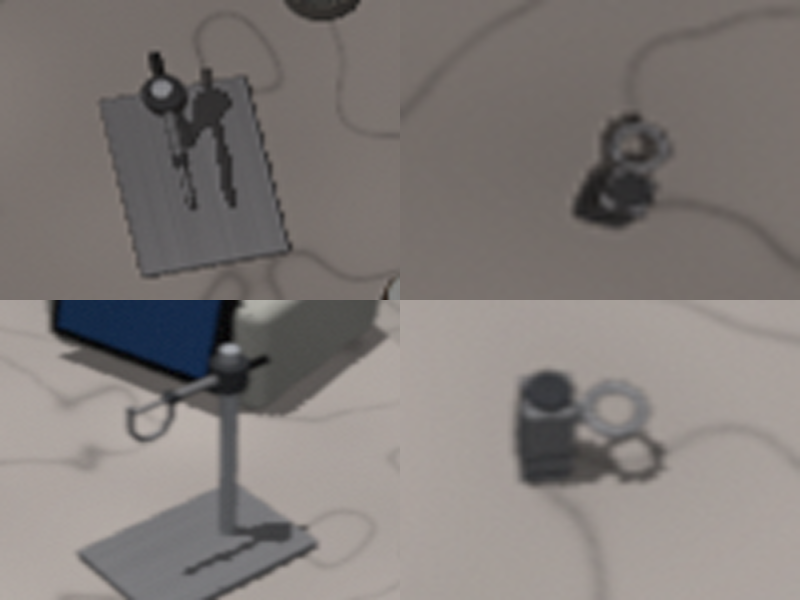

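The stand is at (0.628, 0.094) with yaw about 12°, which puts the nose near (0.574, 0.082). The ring runs back from the post in the crops, with the nose at the far left end. The capsule is at about (0.505, -0.257), with its eye toward +x and slightly -y. I'll move over it now.

```bash
python3 -m jog '[{"dx":0.036,"dy":-0.015},{"dx":0.036,"dy":-0.015},{"dx":0.036,"dy":-0.015},{"dx":0.036,"dy":-0.015},{"dx":0.036,"dy":-0.015},{"dx":0.036,"dy":-0.015},{"dx":0.036,"dy":-0.015},{"dx":0.036,"dy":-0.015},{"dx":0.036,"dy":-0.015},{"dx":0.036,"dy":-0.015}]' 1
python3 -m jog '[{"turn":6},{"turn":6},{"turn":6},{"turn":6},{"turn":4},{}]'
cat > look.py <<'E'
from h import *
import sys
s=get_state();p=grab_frame('wrist');T=cam(p,s);C=cloud(p,T)
print('mount',np.round(p['mount'],3).tolist());print('pinch_z',globals().get('pinch_z'))
m=max(masks_of(p,'capsule'),key=lambda m:m['confidence']);print(m['confidence'],m['position'])
q=C[m['region']];z=C[...,2]
for a,b in((.045,.06),(.07,.09)):
    e=C[m['region']&(z>a)&(z<b)];print(a,e.mean(0).round(4),e.min(0).round(3),e.max(0).round(3),len(e))
print(cv2.minAreaRect((C[m['region']&(z>.068)&(z<.09)][:,:2]*1000).astype(np.float32)))
e=C[m['region']&(z>.045)&(z<.06)][:,:2]
c=C[m['region']&(z>.07)][:,:2].mean(0);e=e[np.hypot(*(e-c).T)>.015]
(x,y),r=cv2.minEnclosingCircle((e*1000).astype(np.float32));print('eye circ',x,y,r,'yaw',np.degrees(np.arctan2(y-c[1]*1000,x-c[0]*1000)))
print('tool yaw',np.degrees(np.arctan2(*(T0:=R.from_rotvec(s['tool_rot']).as_matrix())[[1,0],0])),s['tcp_pos'])
save(sys.argv[1],p['img'])
E
python3 look.py c
```

```text
mount [[0.0, -0.972, -0.234, 0.067], [1.0, 0.0, 0.001, 0.0], [-0.001, -0.234, 0.972, -0.18], [0.0, 0.0, 0.0, 1.0]]
pinch_z 0.0188schema error: expected keys dx, dy, dz, turn
schema error: expected keys dx, dy, dz, turn
Traceback (most recent call last):
  File "look.py", line 5, in <module>
    m=max(masks_of(p,'capsule'),key=lambda m:m['confidence']);print(m['confidence'],m['position'])
ValueError: max() iterable argument is empty
```

```bash
python3 -m jog '[{"dx":0.036,"dy":-0.015,"dz":0,"turn":0},{"dx":0.036,"dy":-0.015,"dz":0,"turn":0},{"dx":0.036,"dy":-0.015,"dz":0,"turn":0},{"dx":0.036,"dy":-0.015,"dz":0,"turn":0},{"dx":0.036,"dy":-0.015,"dz":0,"turn":0},{"dx":0.036,"dy":-0.015,"dz":0,"turn":0},{"dx":0.036,"dy":-0.015,"dz":0,"turn":0},{"dx":0.036,"dy":-0.015,"dz":0,"turn":0},{"dx":0.036,"dy":-0.015,"dz":0,"turn":0},{"dx":0.036,"dy":-0.015,"dz":0,"turn":0}]' 1
python3 -m jog '[{"dx":0,"dy":0,"dz":0,"turn":6},{"dx":0,"dy":0,"dz":0,"turn":6},{"dx":0,"dy":0,"dz":0,"turn":6},{"dx":0,"dy":0,"dz":0,"turn":6},{"dx":0,"dy":0,"dz":0,"turn":4},{"dx":0,"dy":0,"dz":0,"turn":0}]'
python3 look.py c
```

```text
clock: 2.43
tcp_pos: [0.446, -0.3016, 0.2057]
tool_rot: [3.118, 0.376, 0.001]
contact_force: [0.4, -0.9, -0.3]
opening: 1.0
clock: 2.93
tcp_pos: [0.4448, -0.303, 0.2055]
tool_rot: [3.117, -0.391, -0.0]
contact_force: [-0.0, -0.5, -0.2]
opening: 1.001
mount [[0.0, -0.972, -0.233, 0.067], [1.0, 0.0, 0.001, 0.0], [-0.001, -0.233, 0.972, -0.18], [0.0, 0.0, 0.0, 1.0]]
pinch_z 0.0188
0.63 [264.2, 138.7]
0.045 [ 0.5246 -0.2679  0.0547] [ 0.493 -0.281  0.046] [ 0.541 -0.255  0.059] 381
0.07 [ 0.504  -0.261   0.0786] [ 0.492 -0.271  0.07 ] [ 0.515 -0.248  0.083] 414
((503.8144226074219, -259.8433837890625), (19.75084114074707, 20.040504455566406), 71.52787017822266)
eye circ 528.6272583007812 -267.94610595703125 12.836811065673828 yaw -15.141974309620242
tool yaw -14.3090726874856 [ 0.44477842 -0.30297018  0.20547477]
```

View pics/c.png

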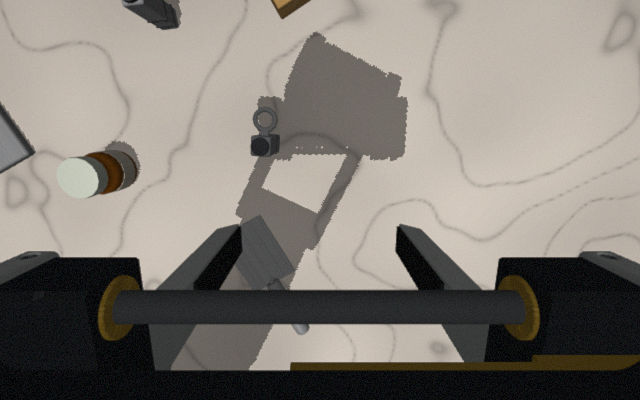

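The capsule stands upright at about (264,145) with its eye at (264,118), and the measured ring diameter is 25.7 mm (true 26). Capsule centre is (0.504, -0.260), yaw about -18°. I'll centre over it and go down.

```bash
python3 -m jog '[{"dx":0.0234,"dy":-0.02815,"dz":0,"turn":0},{"dx":0.0234,"dy":-0.02815,"dz":0,"turn":0},{"dx":0,"dy":0,"dz":0.03,"turn":3.7},{"dx":0,"dy":0,"dz":0.035,"turn":0},{"dx":0,"dy":0,"dz":0.035,"turn":0},{"dx":0,"dy":0,"dz":0.03,"turn":0},{"dx":0,"dy":0,"dz":0.02,"turn":0},{"dx":0,"dy":0,"dz":0.0195,"turn":0},{"dx":0,"dy":0,"dz":0,"turn":0},{"dx":0,"dy":0,"dz":0,"turn":0}]'
python3 - <<'E'
from h import *
s=get_state();p=grab_frame('wrist');save('d',p['img']);print(np.degrees(np.arctan2(*R.from_rotvec(s['tool_rot']).as_matrix()[[1,0],0])))
E
```

```text
clock: 3.87
tcp_pos: [0.5031, -0.2596, 0.035]
tool_rot: [-3.102, 0.489, 0.004]
contact_force: [0.4, 1.2, 0.6]
opening: 0.999
-17.910480369634445
```

View pics/d.png

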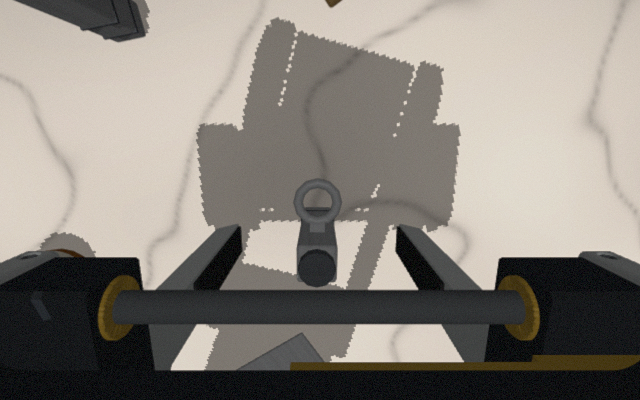

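The capsule (318,268) and its eye (317,201) sit midway between the fingers (240 and 398) and lined up with the tool. I'll close, lift a little, and check.

```bash
Z='{"dx":0,"dy":0,"dz":0,"turn":0}'; python3 -m jog '[{"dx":0,"dy":0,"dz":0,"turn":0},{"dx":0,"dy":0,"dz":0,"turn":0},{"dx":0,"dy":0,"dz":0,"turn":0},{"dx":0,"dy":0,"dz":0,"turn":0},{"dx":0,"dy":0,"dz":0,"turn":0},{"dx":0,"dy":0,"dz":0,"turn":0},{"dx":0,"dy":0,"dz":0,"turn":0},{"dx":0,"dy":0,"dz":0,"turn":0},{"dx":0,"dy":0,"dz":0,"turn":0},{"dx":0,"dy":0,"dz":0,"turn":0}]' -1
python3 -m jog '[{"dx":0,"dy":0,"dz":-0.02,"turn":0},{"dx":0,"dy":0,"dz":-0.035,"turn":0},{"dx":0,"dy":0,"dz":-0.035,"turn":0},{"dx":0,"dy":0,"dz":-0.035,"turn":-6},{"dx":0,"dy":0,"dz":-0.035,"turn":-6},{"dx":0,"dy":0,"dz":-0.035,"turn":-6},{"dx":0,"dy":0,"dz":-0.035,"turn":-6},{"dx":0,"dy":0,"dz":-0.02,"turn":-6},{"dx":0,"dy":0,"dz":0,"turn":0},{"dx":0,"dy":0,"dz":0,"turn":0}]'
cat > held.py <<'E'
from h import *
import sys
s=get_state();p=grab_frame('wrist');M=np.array(p['mount']);C=cloud(p,M)  # tool frame
ax=C[...,0];ay=C[...,1];az=C[...,2]
yaw=np.degrees(np.arctan2(*R.from_rotvec(s['tool_rot']).as_matrix()[[1,0],0]))
print('yaw',yaw,'tcp',s['tcp_pos'].round(4),'F',s['contact_force'].round(2))
g=(abs(ay)<.016)&(ax>.014)&(ax<.045)&(az>-.035)&(az<.0)
e=C[g];print('eye pts',len(e),e.min(0).round(4),e.max(0).round(4),e.mean(0).round(4))
b=(e[:,2]<np.median(e[:,2])+.006)&(e[:,2]>np.median(e[:,2])-.006)
(x,y),r=cv2.minEnclosingCircle((e[b][:,:2]*1000).astype(np.float32));print('eye tool-frame',x,y,r,'z',np.median(e[:,2]))
A=np.c_[e[b][:,:2],np.ones(b.sum())];print('tilt deg (x,y)',np.degrees(np.linalg.lstsq(A,e[b][:,2],rcond=None)[0][:2]))
g2=(abs(ay)<.016)&(abs(ax)<.013)&(az<-.035)&(az>-.06);print('cap',C[g2].mean(0),g2.sum())
if len(sys.argv)>1:save(sys.argv[1],p['img'])
E
python3 held.py e
```

```text
clock: 4.75
tcp_pos: [0.5039, -0.26, 0.0359]
tool_rot: [3.103, -0.49, -0.0]
contact_force: [-0.5, 0.8, 0.5]
opening: 0.325
clock: 5.58
tcp_pos: [0.5043, -0.2603, 0.2867]
tool_rot: [3.123, 0.325, 0.003]
contact_force: [-0.0, 0.1, -0.8]
opening: 0.197
yaw 11.885459238974807 tcp [ 0.5043 -0.2603  0.2867] F [-0.03  0.13 -0.77]
eye pts 5 [ 0.014  -0.0078 -0.0008] [ 0.0141  0.0078 -0.0006] [ 0.014   0.0012 -0.0007]
eye tool-frame 14.049692153930664 0.0073795318603515625 7.789618015289307 z -0.0006729288814039114
tilt deg (x,y) [-1.95525413e+02  2.82141987e-02]
cap [ 0.00663485 -0.00015883 -0.04822711] 917
```

View pics/e.png

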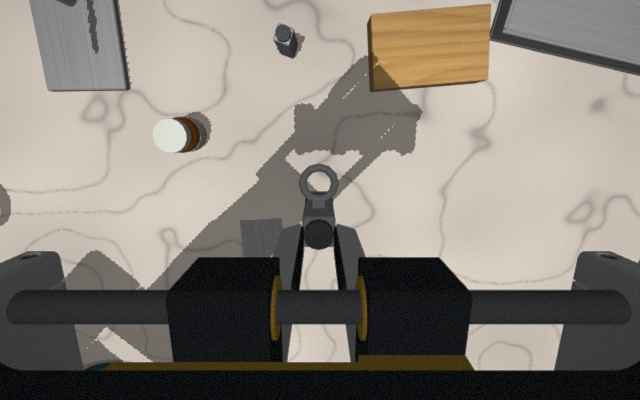

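The capsule is held, but the fingers were still closing as I lifted, and the cap has moved from row 268 to 233. I need to measure how it sits in the grip.

```bash
cat > held.py <<'E'
from h import *
import sys
s=get_state();p=grab_frame('wrist');C=cloud(p,np.array(p['mount']))
yaw=np.degrees(np.arctan2(*R.from_rotvec(s['tool_rot']).as_matrix()[[1,0],0]))
print('yaw',yaw.round(2),'tcp',s['tcp_pos'].round(4),'F',s['contact_force'].round(2),'open',s['opening'])
for u,v in((319,167),(319,171),(302,185),(336,185),(319,203),(319,225),(319,233),(319,240)):print((u,v),C[v,u].round(4))
m=(abs(C[...,1])<.016)&(C[...,2]<.07)&(C[...,2]>-.06)&(C[...,0]<.06)
v,u=np.mgrid[:400,:640];E=C[m&(v<198)]
print(len(E),E.min(0).round(4),E.max(0).round(4))
(x,y),r=cv2.minEnclosingCircle((E[:,:2]*1000).astype(np.float32));print('eye x,y,r',x,y,r)
A=np.c_[E[:,:2],np.ones(len(E))];k=np.linalg.lstsq(A,E[:,2],rcond=None)[0];print('slopes deg',np.degrees(k[:2]).round(1),'z at centre',k@[x/1e3,y/1e3,1])
q=C[(abs(C[...,1])<.008)&(v>218)&(v<245)];print('cap',np.median(q,0).round(4),q.min(0).round(4),q.max(0).round(4))
if len(sys.argv)>1:save(sys.argv[1],p['img'],(220,130,420,280),4)
E
python3 held.py f
```

```text
yaw 11.9 tcp [ 0.5036 -0.2599  0.2844] F [ 0.05 -0.82 -1.52] open 0.19521886249867706
(319, 167) [0.0406 0.0006 0.0164]
(319, 171) [0.0376 0.0006 0.0201]
(302, 185) [ 0.0289 -0.0103  0.0173]
(336, 185) [0.0289 0.0116 0.0174]
(319, 203) [0.0171 0.0006 0.0166]
(319, 225) [ 0.0104  0.0006 -0.0089]
(319, 233) [ 0.0055  0.0006 -0.0088]
(319, 240) [ 0.0012  0.0006 -0.0087]
734 [ 0.0136 -0.0124  0.0154] [0.0428 0.013  0.0694]
eye x,y,r 27.74395751953125 0.44848719239234924 15.044339179992676
slopes deg [-46.2   0. ] z at centre 0.02281686776495236
cap [ 0.0069  0.0001 -0.0082] [-0.0038 -0.0079 -0.1802] [ 0.0666  0.0079 -0.0007]
```

The grip is poor: the cap's top is only 9 mm behind the fingertips, and the 18.3 mm opening means it's held by the round cap. The capsule hangs level with its underside 71 mm below the TCP, so I'll set it down straight below and take a deeper grip.

```bash
python3 -m jog '[{"dx":0,"dy":0,"dz":0.03,"turn":0},{"dx":0,"dy":0,"dz":0.035,"turn":0},{"dx":0,"dy":0,"dz":0.035,"turn":0},{"dx":0,"dy":0,"dz":0.035,"turn":0},{"dx":0,"dy":0,"dz":0.03,"turn":0},{"dx":0,"dy":0,"dz":0.025,"turn":0},{"dx":0,"dy":0,"dz":0.015,"turn":0},{"dx":0,"dy":0,"dz":0.006,"turn":0},{"dx":0,"dy":0,"dz":0,"turn":0},{"dx":0,"dy":0,"dz":0,"turn":0}]'
python3 -m jog '[{"dx":0,"dy":0,"dz":0.001,"turn":0},{"dx":0,"dy":0,"dz":0.0005,"turn":0},{"dx":0,"dy":0,"dz":0,"turn":0}]'
python3 -m jog '[{"dx":0,"dy":0,"dz":0.0005,"turn":0},{"dx":0,"dy":0,"dz":0.0005,"turn":0},{"dx":0,"dy":0,"dz":0,"turn":0}]'
```

```text
clock: 6.52
tcp_pos: [0.5033, -0.2597, 0.074]
tool_rot: [-3.123, -0.328, 0.003]
contact_force: [0.3, 0.9, -0.7]
opening: 0.204
clock: 6.77
tcp_pos: [0.5046, -0.2604, 0.0747]
tool_rot: [3.123, 0.329, 0.003]
contact_force: [0.3, -0.6, -0.6]
opening: 0.209
clock: 7.02
tcp_pos: [0.504, -0.2601, 0.0727]
tool_rot: [3.124, 0.329, 0.0]
contact_force: [0.1, 0.0, -0.6]
opening: 0.207
```

```bash
python3 -m jog '[{"dx":0,"dy":0,"dz":0.0005,"turn":0},{"dx":0,"dy":0,"dz":0.0005,"turn":0},{"dx":0,"dy":0,"dz":0,"turn":0}]'; python3 -m jog '[{"dx":0,"dy":0,"dz":0.0005,"turn":0},{"dx":0,"dy":0,"dz":0,"turn":0}]'; python3 -m jog '[{"dx":0,"dy":0,"dz":0.0005,"turn":0},{"dx":0,"dy":0,"dz":0,"turn":0}]'
```

```text
clock: 7.27
tcp_pos: [0.5039, -0.26, 0.0713]
tool_rot: [-3.124, -0.33, 0.0]
contact_force: [0.3, -0.5, -1.0]
opening: 0.208
clock: 7.43
tcp_pos: [0.5039, -0.26, 0.0709]
tool_rot: [-3.124, -0.329, 0.0]
contact_force: [0.5, 0.8, -0.7]
opening: 0.209
clock: 7.6
tcp_pos: [0.5039, -0.26, 0.0704]
tool_rot: [-3.124, -0.329, 0.0]
contact_force: [-0.4, -0.1, -0.8]
opening: 0.206
```

```bash
for i in 1; do python3 -m jog '[{"dx":0,"dy":0,"dz":0.0005,"turn":0},{"dx":0,"dy":0,"dz":0.0005,"turn":0},{"dx":0,"dy":0,"dz":0,"turn":0}]'; done; python3 held.py
```

```text
clock: 7.85
tcp_pos: [0.5038, -0.26, 0.0693]
tool_rot: [-3.124, -0.329, 0.0]
contact_force: [0.3, 0.4, -0.6]
opening: 0.207
yaw 12.04 tcp [ 0.5038 -0.26    0.0693] F [ 0.34  0.39 -0.55] open 0.20708322148089514
(319, 167) [0.0412 0.0006 0.0124]
(319, 171) [0.0388 0.0006 0.0112]
(302, 185) [ 0.03   -0.01    0.0114]
(336, 185) [0.0299 0.0113 0.0121]
(319, 203) [0.0183 0.0006 0.0117]
(319, 225) [ 0.0107  0.0006 -0.0096]
(319, 233) [ 0.0068  0.0006 -0.0123]
(319, 240) [ 0.0028  0.0006 -0.013 ]
2579 [ 0.0091 -0.016   0.0092] [0.0597 0.016  0.07  ]
eye x,y,r 34.40668869018555 -0.026852954179048538 29.647905349731445
slopes deg [26.1 -9.3] z at centre 0.05323999366998087
cap [ 0.0082  0.0001 -0.0131] [ 0.0002 -0.008  -0.1802] [ 0.0666  0.008  -0.0014]
```

The cap has slid 4 mm back into the grip, so the underside is on the bench. I'll open to half, go down, and wait for the fingers to close fully this time.

```bash
python3 -m jog '[{"dx":0,"dy":0,"dz":0,"turn":0},{"dx":0,"dy":0,"dz":0,"turn":0},{"dx":0,"dy":0,"dz":0,"turn":0},{"dx":0,"dy":0,"dz":0,"turn":0},{"dx":0,"dy":0,"dz":0,"turn":0},{"dx":0,"dy":0,"dz":0.01,"turn":0},{"dx":0,"dy":0,"dz":0.012,"turn":0},{"dx":0,"dy":0,"dz":0.011,"turn":0},{"dx":0,"dy":0,"dz":0,"turn":0}]' 0
python3 -m jog '[{"dx":0,"dy":0,"dz":0,"turn":0},{"dx":0,"dy":0,"dz":0,"turn":0},{"dx":0,"dy":0,"dz":0,"turn":0},{"dx":0,"dy":0,"dz":0,"turn":0},{"dx":0,"dy":0,"dz":0,"turn":0},{"dx":0,"dy":0,"dz":0,"turn":0},{"dx":0,"dy":0,"dz":0,"turn":0},{"dx":0,"dy":0,"dz":0,"turn":0},{"dx":0,"dy":0,"dz":0,"turn":0},{"dx":0,"dy":0,"dz":0,"turn":0}]' -1
python3 -m jog '[{"dx":0,"dy":0,"dz":0,"turn":0},{"dx":0,"dy":0,"dz":0,"turn":0},{"dx":0,"dy":0,"dz":0,"turn":0}]'
python3 held.py g
```

```text
clock: 8.65
tcp_pos: [0.5015, -0.2585, 0.0322]
tool_rot: [-3.12, -0.329, 0.009]
contact_force: [-1.5, 1.0, -0.5]
opening: 0.5
clock: 9.48
tcp_pos: [0.5043, -0.2603, 0.0371]
tool_rot: [3.123, 0.329, 0.002]
contact_force: [0.7, 0.0, 3.5]
opening: 0.209
clock: 9.73
tcp_pos: [0.5043, -0.2603, 0.0371]
tool_rot: [3.123, 0.329, 0.002]
contact_force: [-0.6, 0.1, 4.8]
opening: 0.21
yaw 12.04 tcp [ 0.5043 -0.2603  0.0371] F [-0.61  0.13  4.83] open 0.20998943682896098
(319, 167) [0.0379 0.0007 0.0369]
(319, 171) [0.0353 0.0007 0.0359]
(302, 185) [ 0.0359 -0.0084 -0.0192]
(336, 185) [ 0.0356  0.0095 -0.0178]
(319, 203) [0.0134 0.0007 0.0315]
(319, 225) [ 0.0135  0.0006 -0.0181]
(319, 233) [ 0.0134  0.0005 -0.0309]
(319, 240) [ 0.0128  0.0005 -0.0391]
2907 [ 0.0162 -0.016  -0.0198] [0.0599 0.016  0.0388]
eye x,y,r 39.96083450317383 0.007861585356295109 25.29387092590332
slopes deg [23.9 -1.9] z at centre 0.02469348150598865
cap [ 0.0136  0.0001 -0.0325] [ 0.0098 -0.008  -0.1802] [ 0.0666  0.008  -0.0063]
```

View pics/g.png

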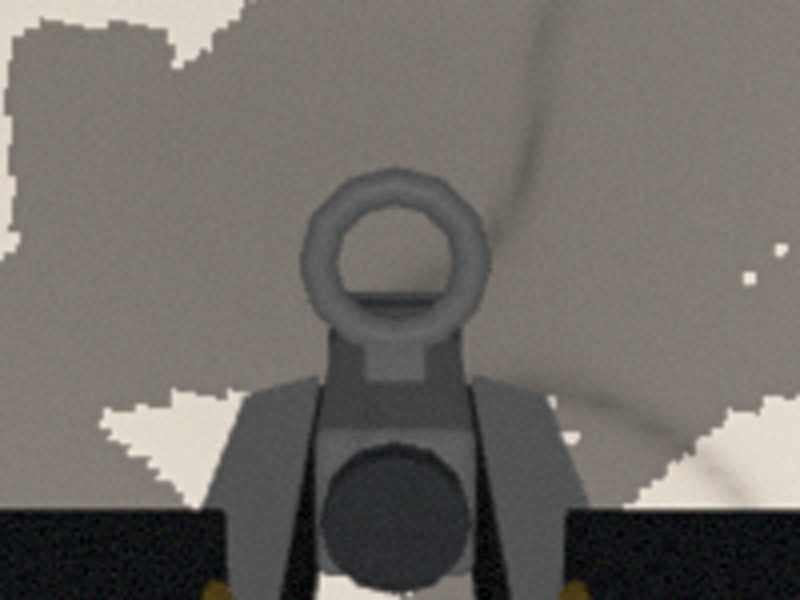

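The grip is good now: the eye ring is centred at about (319,194) in full-image pixels, the cap is at (319,259), and the body is square between the pads. I'll lift and carry it to a standoff short of the hook.

```bash
python3 -m jog '[{"dx":0,"dy":0,"dz":-0.015,"turn":0},{"dx":0,"dy":0,"dz":-0.03,"turn":0},{"dx":0,"dy":0,"dz":-0.035,"turn":0},{"dx":0,"dy":0,"dz":-0.035,"turn":0},{"dx":0,"dy":0,"dz":-0.035,"turn":0},{"dx":0,"dy":0,"dz":-0.035,"turn":0},{"dx":0,"dy":0,"dz":-0.03,"turn":0},{"dx":0.003,"dy":-0.015,"dz":0,"turn":0},{"dx":0.006,"dy":-0.03,"dz":0,"turn":0}]'
python3 -m jog '[{"dx":0.006,"dy":-0.035,"dz":0,"turn":0},{"dx":0.006,"dy":-0.035,"dz":0,"turn":0},{"dx":0.006,"dy":-0.035,"dz":0,"turn":0},{"dx":0.006,"dy":-0.035,"dz":0,"turn":0},{"dx":0.006,"dy":-0.035,"dz":0,"turn":0},{"dx":0.006,"dy":-0.035,"dz":0,"turn":0},{"dx":0.006,"dy":-0.035,"dz":0,"turn":0},{"dx":0.009,"dy":-0.03,"dz":0,"turn":0},{"dx":0,"dy":0,"dz":0,"turn":0},{"dx":0,"dy":0,"dz":0,"turn":0}]'
cat > hook.py <<'E'
from h import *
import sys
s=get_state();p=grab_frame('wrist');M=np.array(p['mount']);C=cloud(p,M);W=cloud(p,cam(p,s))
Rt=R.from_rotvec(s['tool_rot']).as_matrix()
print('yaw',np.degrees(np.arctan2(Rt[1,0],Rt[0,0])).round(2),'tcp',s['tcp_pos'].round(4),'F',s['contact_force'].round(2),s['opening'].round(3))
v,u=np.mgrid[:400,:640]
E=C[(abs(C[...,1])<.016)&(C[...,2]<-.010)&(C[...,2]>-.024)&(C[...,0]>.0165)&(C[...,0]<.055)]
(x,y),r=cv2.minEnclosingCircle((E[:,:2]*1000).astype(np.float32));print('eye tool x,y,r mm',x,y,r,'z',np.median(E[:,2]),len(E))
k=np.linalg.lstsq(np.c_[E[:,:2],np.ones(len(E))],E[:,2],rcond=None)[0];print('slope deg',np.degrees(k[:2]).round(1))
z=W[...,2];H=(z>.13)&(z<.24)&(C[...,0]>.06)&(C[...,0]<.2)&(abs(C[...,1])<.05);P=C[H];Q=W[H]
B=W[(z>.005)&(z<.02)&(np.hypot(W[...,0]-.628,W[...,1]-.094)<.12)][:,:2]
print('base pts',len(B),cv2.minAreaRect((B*1000).astype(np.float32)) if len(B) else '')
if len(P):
    for a in np.arange(.05,.2,.006):
        g=(P[:,0]>=a)&(P[:,0]<a+.006)
        if g.sum():print('x',round(a,3),'n',g.sum(),'y',P[g,1].mean().round(4),P[g,1].min().round(3),P[g,1].max().round(3),'worldz',np.percentile(Q[g,2],[5,50,95]).round(3))
save(sys.argv[1],p['img'])
E
python3 hook.py i
```

```text
clock: 10.53
tcp_pos: [0.5037, -0.2161, 0.2521]
tool_rot: [3.122, 0.323, 0.002]
contact_force: [0.1, 1.3, -0.8]
opening: 0.212
clock: 11.37
tcp_pos: [0.4947, 0.0671, 0.2493]
tool_rot: [3.124, 0.335, -0.006]
contact_force: [-1.1, 0.3, -0.7]
opening: 0.214Traceback (most recent call last):
  File "hook.py", line 5, in <module>
    print('yaw',np.degrees(np.arctan2(Rt[1,0],Rt[0,0])).round(2),'tcp',s['tcp_pos'].round(4),'F',s['contact_force'].round(2),s['opening'].round(3))
                                                                                                                             ^^^^^^^^^^^^^^^^^^
AttributeError: 'float' object has no attribute 'round'
```

```bash
sed -i "s/s\['opening'\].round(3)/s['opening']/" hook.py; python3 hook.py i
```

```text
yaw 12.13 tcp [0.4949 0.0659 0.2496] F [-0.31 -0.33 -0.81] 0.2098270156849909
eye tool x,y,r mm 29.482162475585938 0.45775148272514343 13.071460723876953 z -0.017730517010787095 1126
slope deg [ 0.8 -0. ]
base pts 10442 ((625.6770629882812, 93.04901885986328), (154.6832733154297, 110.2098159790039), 12.592851638793945)
x 0.074 n 21 y 0.0013 -0.001 0.003 worldz [0.188 0.207 0.209]
x 0.08 n 55 y 0.0012 -0.001 0.003 worldz [0.201 0.208 0.21 ]
x 0.086 n 56 y 0.001 -0.001 0.003 worldz [0.2   0.202 0.204]
x 0.092 n 54 y 0.001 -0.001 0.003 worldz [0.201 0.202 0.204]
x 0.098 n 54 y 0.001 -0.001 0.003 worldz [0.201 0.202 0.204]
x 0.104 n 61 y 0.0009 -0.002 0.003 worldz [0.201 0.202 0.203]
x 0.11 n 164 y 0.0008 -0.004 0.005 worldz [0.201 0.205 0.206]
x 0.116 n 125 y 0.0007 -0.004 0.005 worldz [0.203 0.205 0.206]
x 0.122 n 119 y 0.0009 -0.003 0.005 worldz [0.202 0.204 0.205]
x 0.128 n 124 y 0.0009 -0.003 0.005 worldz [0.201 0.204 0.206]
x 0.134 n 123 y 0.0009 -0.003 0.005 worldz [0.202 0.204 0.206]
x 0.14 n 115 y 0.0006 -0.003 0.005 worldz [0.201 0.204 0.206]
x 0.158 n 25 y -0.0015 -0.006 0.007 worldz [0.134 0.145 0.153]
x 0.164 n 5 y 0.0019 -0.006 0.007 worldz [0.131 0.135 0.142]
```

View pics/i.png

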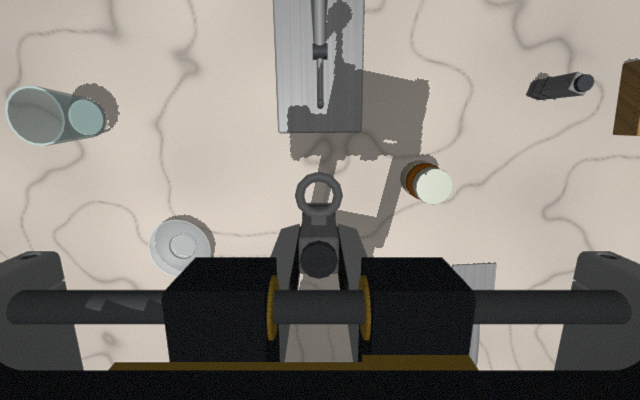

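The hook is at the top centre with the nose at about (320,105). In the tool frame the nose is near x = 81 mm, y = 1 mm, with its top at about 209 mm and the gate at about 202.5 mm, which matches the given 6.5 mm. The eye is level at x = 29.5 mm. I'll move in above the nose, about 3 mm to the outside, and lower to just above it.

```bash
python3 -m jog '[{"dx":0.012,"dy":0.0005,"dz":0,"turn":0},{"dx":0.02,"dy":0,"dz":0,"turn":0},{"dx":0.0165,"dy":0,"dz":0,"turn":0},{"dx":0,"dy":0,"dz":0.01,"turn":0},{"dx":0,"dy":0,"dz":0.015,"turn":0},{"dx":0,"dy":0,"dz":0.013,"turn":0},{"dx":0,"dy":0,"dz":0.007,"turn":0},{"dx":0,"dy":0,"dz":0,"turn":0},{"dx":0,"dy":0,"dz":0,"turn":0}]'
sed -i 's/C\[...,0\]>.06)&(C\[...,0\]<.2)/C[...,0]>.02)\&(C[...,0]<.2)/; s/np.arange(.05,/np.arange(.02,/; s/save(sys.argv\[1\],p\[.img.\])/save(sys.argv[1],p["img"],(220,130,420,280),4)/' hook.py; python3 hook.py j
```

```text
clock: 12.22
tcp_pos: [0.5427, 0.0743, 0.2058]
tool_rot: [3.124, 0.328, -0.002]
contact_force: [-0.1, -0.2, -0.7]
opening: 0.211
yaw 11.97 tcp [0.5427 0.0743 0.2058] F [-0.09 -0.2  -0.71] 0.21122461170881424
eye tool x,y,r mm 29.38112449645996 0.34485042095184326 13.149101257324219 z -0.017705227906960053 1121
slope deg [ 1. -0.]
base pts 11089 ((627.7002563476562, 93.4871826171875), (158.94381713867188, 110.22660827636719), 12.768723487854004)
x 0.02 n 313 y 0.0003 -0.011 0.012 worldz [0.222 0.224 0.225]
x 0.026 n 221 y 0.0002 -0.012 0.013 worldz [0.209 0.223 0.225]
x 0.032 n 307 y 0.0002 -0.012 0.012 worldz [0.208 0.223 0.225]
x 0.038 n 279 y 0.0001 -0.009 0.009 worldz [0.202 0.223 0.225]
x 0.044 n 73 y -0.0005 -0.002 0.001 worldz [0.17  0.203 0.204]
x 0.05 n 77 y -0.0007 -0.003 0.001 worldz [0.17  0.202 0.204]
x 0.056 n 79 y -0.0009 -0.004 0.001 worldz [0.173 0.202 0.204]
x 0.062 n 183 y -0.0011 -0.006 0.003 worldz [0.203 0.205 0.206]
x 0.068 n 172 y -0.0012 -0.006 0.003 worldz [0.202 0.205 0.206]
x 0.074 n 156 y -0.0014 -0.005 0.002 worldz [0.202 0.204 0.206]
x 0.08 n 164 y -0.0014 -0.005 0.002 worldz [0.202 0.204 0.205]
x 0.086 n 159 y -0.0014 -0.005 0.002 worldz [0.202 0.204 0.206]
x 0.092 n 163 y -0.0015 -0.006 0.002 worldz [0.202 0.204 0.205]
x 0.098 n 226 y -0.0017 -0.006 0.002 worldz [0.202 0.204 0.212]
x 0.104 n 672 y -0.0017 -0.013 0.009 worldz [0.194 0.213 0.215]
x 0.11 n 958 y -0.0017 -0.015 0.012 worldz [0.212 0.215 0.227]
x 0.116 n 730 y -0.0017 -0.016 0.012 worldz [0.213 0.225 0.227]
x 0.122 n 221 y -0.0015 -0.014 0.011 worldz [0.213 0.214 0.225]
```

View pics/j.png

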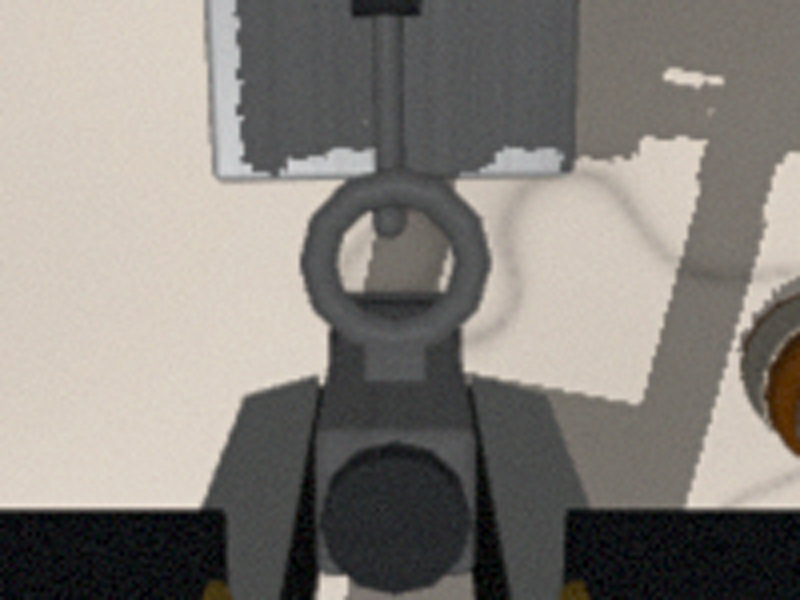

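The nose tip shows inside the eye's hole at crop (388,222), a few mm toward the +x rim, as planned. I'll lower until the eye is round the nose, then look for gate contact.

```bash
python3 -m jog '[{"dx":0,"dy":0.0,"dz":0.004,"turn":0},{"dx":0,"dy":0,"dz":0.004,"turn":0},{"dx":0,"dy":0,"dz":0.004,"turn":0},{"dx":0,"dy":0,"dz":0,"turn":0},{"dx":0,"dy":0,"dz":0,"turn":0}]'
python3 -m jog '[{"dx":-0.001,"dy":-0.0005,"dz":0.001,"turn":0},{"dx":0,"dy":0,"dz":0.001,"turn":0},{"dx":0,"dy":0,"dz":0,"turn":0}]'
python3 -m jog '[{"dx":0,"dy":0,"dz":0.001,"turn":0},{"dx":0,"dy":0,"dz":0.001,"turn":0},{"dx":0,"dy":0,"dz":0,"turn":0}]'
python3 -m jog '[{"dx":0,"dy":0,"dz":0.001,"turn":0},{"dx":0,"dy":0,"dz":0.001,"turn":0},{"dx":0,"dy":0,"dz":0,"turn":0}]'
```

```text
clock: 12.68
tcp_pos: [0.5432, 0.0751, 0.1941]
tool_rot: [3.124, 0.33, -0.001]
contact_force: [-0.8, 0.0, -1.5]
opening: 0.206
clock: 12.93
tcp_pos: [0.5423, 0.0754, 0.1924]
tool_rot: [3.124, 0.33, -0.0]
contact_force: [0.0, -0.3, -0.7]
opening: 0.211
clock: 13.18
tcp_pos: [0.5422, 0.0754, 0.1902]
tool_rot: [3.124, 0.329, -0.001]
contact_force: [0.1, -0.6, -0.6]
opening: 0.211
clock: 13.43
tcp_pos: [0.5424, 0.0753, 0.1888]
tool_rot: [3.124, 0.329, 0.001]
contact_force: [-0.2, 0.8, 1.1]
opening: 0.209
```

The gate was touched at TCP z of about 0.1895, with Fz going from about -0.8 to +1.1 N. I'll push down gently and watch the force.

```bash
python3 -m jog '[{"dx":0,"dy":0,"dz":0.001,"turn":0},{"dx":0,"dy":0,"dz":0.001,"turn":0},{"dx":0,"dy":0,"dz":0.001,"turn":0}]'
python3 -m jog '[{"dx":0,"dy":0,"dz":0.001,"turn":0},{"dx":0,"dy":0,"dz":0.001,"turn":0},{"dx":0,"dy":0,"dz":0.001,"turn":0}]'
python3 -m jog '[{"dx":0,"dy":0,"dz":0.001,"turn":0},{"dx":0,"dy":0,"dz":0.001,"turn":0},{"dx":0,"dy":0,"dz":0,"turn":0}]'
```

```text
clock: 13.68
tcp_pos: [0.5425, 0.0754, 0.1857]
tool_rot: [3.124, 0.329, 0.001]
contact_force: [0.2, -0.2, 1.6]
opening: 0.211
clock: 13.93
tcp_pos: [0.5427, 0.0754, 0.1826]
tool_rot: [3.124, 0.33, 0.002]
contact_force: [1.4, -0.0, 2.2]
opening: 0.211
clock: 14.18
tcp_pos: [0.5424, 0.0754, 0.1804]
tool_rot: [3.124, 0.329, 0.0]
contact_force: [0.4, 0.1, 1.0]
opening: 0.211
```

```bash
python3 -m jog '[{"dx":0,"dy":0,"dz":0.001,"turn":0},{"dx":0,"dy":0,"dz":0.001,"turn":0},{"dx":0,"dy":0,"dz":0.001,"turn":0}]'
python3 -m jog '[{"dx":0,"dy":0,"dz":0.001,"turn":0},{"dx":0,"dy":0,"dz":0.001,"turn":0},{"dx":0,"dy":0,"dz":0.001,"turn":0}]'
python3 -m jog '[{"dx":0,"dy":0,"dz":0.001,"turn":0},{"dx":0,"dy":0,"dz":0.001,"turn":0},{"dx":0,"dy":0,"dz":0,"turn":0}]'
```

```text
clock: 14.43
tcp_pos: [0.5424, 0.0754, 0.1775]
tool_rot: [3.124, 0.33, 0.0]
contact_force: [0.1, -0.2, 2.8]
opening: 0.214
clock: 14.68
tcp_pos: [0.5422, 0.0753, 0.1744]
tool_rot: [3.124, 0.329, -0.0]
contact_force: [-0.3, 0.5, 2.8]
opening: 0.212
clock: 14.93
tcp_pos: [0.5419, 0.0753, 0.172]
tool_rot: [3.124, 0.329, -0.002]
contact_force: [-0.9, -0.6, 2.9]
opening: 0.209
```

```bash
python3 hook.py k | head -3
```

```text
yaw 12.04 tcp [0.5419 0.0753 0.172 ] F [-0.89 -0.64  2.95] 0.2085639094780606
eye tool x,y,r mm 35.73133087158203 0.6723883748054504 19.221092224121094 z -0.017743867776215325 1352
slope deg [-1.4  0.2]
```

View pics/k.png

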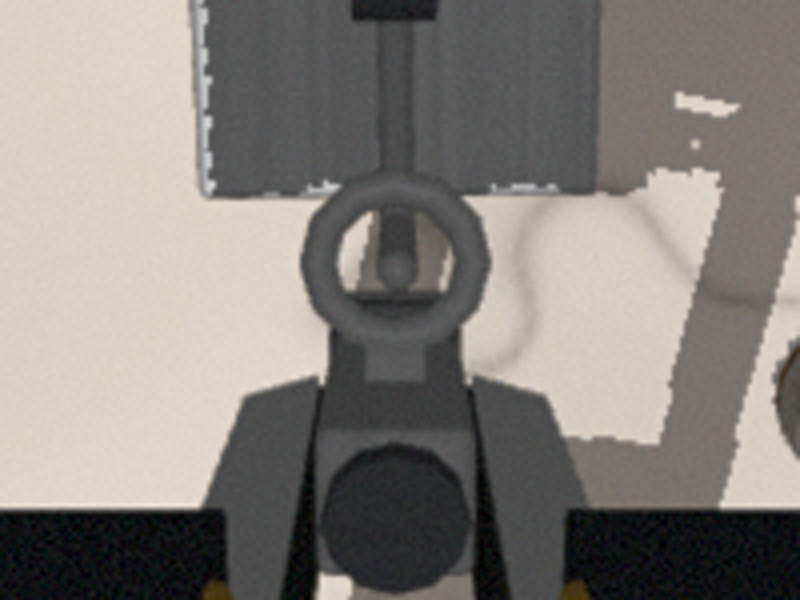

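The gate is being pressed with the eye level and the nose inside the hole at crop (397,268). Pressing force is about 3.7 N. I'll shift 1 mm closer along the nose and go on carefully.

```bash
python3 -m jog '[{"dx":-0.001,"dy":0,"dz":0.001,"turn":0},{"dx":0,"dy":0,"dz":0.001,"turn":0},{"dx":0,"dy":0,"dz":0.0,"turn":0}]'
python3 -m jog '[{"dx":0,"dy":0,"dz":0.001,"turn":0},{"dx":0,"dy":0,"dz":0.001,"turn":0},{"dx":0,"dy":0,"dz":0.0,"turn":0}]'
python3 -m jog '[{"dx":0,"dy":0,"dz":0.001,"turn":0},{"dx":0,"dy":0,"dz":0.001,"turn":0},{"dx":0,"dy":0,"dz":0.0,"turn":0}]'
```

```text
clock: 15.23
tcp_pos: [0.5404, 0.075, 0.1697]
tool_rot: [3.124, 0.329, -0.004]
contact_force: [-2.1, -0.5, 1.4]
opening: 0.214
clock: 15.48
tcp_pos: [0.5406, 0.0751, 0.1673]
tool_rot: [-3.124, -0.33, 0.004]
contact_force: [-1.4, 0.5, -0.9]
opening: 0.215
clock: 15.73
tcp_pos: [0.5416, 0.0752, 0.166]
tool_rot: [-3.124, -0.33, -0.0]
contact_force: [-0.3, 1.4, -0.5]
opening: 0.212
```

The push force vanished (Fz back to the weight reading) at about 22 mm of descent, so the eye seems to have slipped past. I'll check the gate.

```bash
python3 hook.py l | grep -v base
```

```text
yaw 12.04 tcp [0.5416 0.0752 0.166 ] F [-0.35  1.36 -0.49] 0.21170799483340083
eye tool x,y,r mm 29.361425399780273 0.3106847107410431 13.19369888305664 z -0.01773433154335316 1050
slope deg [ 0.8 -0. ]
x 0.02 n 313 y 0.0001 -0.011 0.012 worldz [0.182 0.184 0.185]
x 0.026 n 220 y 0.0005 -0.012 0.013 worldz [0.182 0.184 0.186]
x 0.032 n 408 y 0.0004 -0.012 0.012 worldz [0.182 0.184 0.209]
x 0.038 n 271 y 0.0004 -0.009 0.01 worldz [0.182 0.184 0.203]
x 0.044 n 106 y 0.0003 -0.001 0.003 worldz [0.201 0.202 0.203]
x 0.05 n 104 y 0.0002 -0.002 0.002 worldz [0.201 0.202 0.203]
x 0.056 n 117 y 0.0 -0.002 0.002 worldz [0.201 0.202 0.204]
x 0.062 n 306 y 0.0 -0.005 0.005 worldz [0.202 0.205 0.207]
x 0.068 n 301 y -0.0 -0.005 0.005 worldz [0.203 0.205 0.206]
x 0.074 n 259 y -0.0002 -0.004 0.004 worldz [0.202 0.204 0.205]
x 0.08 n 263 y -0.0002 -0.004 0.004 worldz [0.202 0.204 0.206]
x 0.086 n 274 y -0.0002 -0.004 0.004 worldz [0.202 0.204 0.206]
x 0.092 n 285 y -0.0004 -0.004 0.003 worldz [0.202 0.204 0.206]
x 0.098 n 304 y -0.0004 -0.004 0.003 worldz [0.202 0.204 0.206]
x 0.104 n 1292 y -0.0006 -0.011 0.01 worldz [0.194 0.212 0.215]
x 0.11 n 647 y -0.0005 -0.014 0.013 worldz [0.193 0.213 0.215]
x 0.116 n 7 y -0.0015 -0.007 0.006 worldz [0.133 0.138 0.143]
```

View pics/l.png

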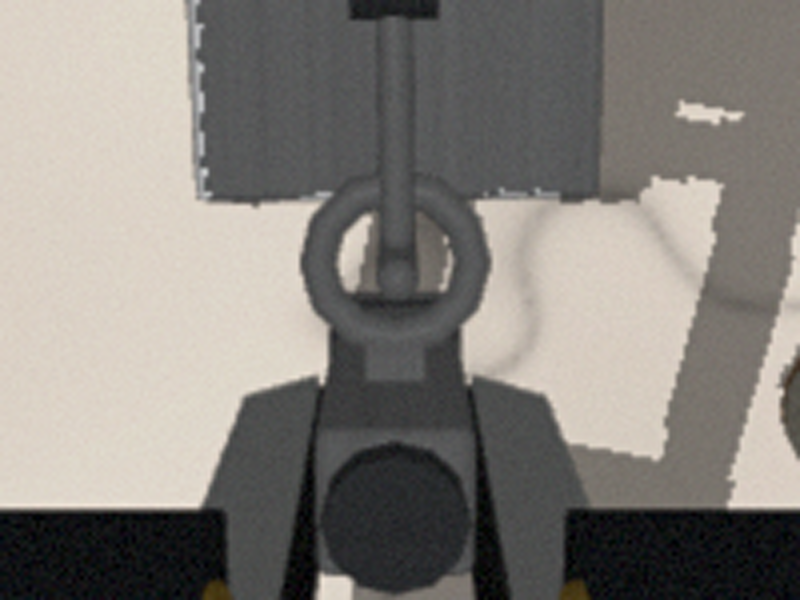

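The gate bar now lies over the ring, level at z = 202 mm, and the ring at 184 mm is below it, so the gate is shut above the eye. I'll move the rim toward the throat and lower gently onto the bend.

```bash
python3 -m jog '[{"dx":0.002,"dy":0,"dz":0.001,"turn":0},{"dx":0.002,"dy":0,"dz":0,"turn":0},{"dx":0.002,"dy":0,"dz":0.001,"turn":0},{"dx":0,"dy":0,"dz":0,"turn":0}]'
python3 -m jog '[{"dx":0,"dy":0,"dz":0.001,"turn":0},{"dx":0,"dy":0,"dz":0.001,"turn":0},{"dx":0,"dy":0,"dz":0,"turn":0}]'
python3 -m jog '[{"dx":0,"dy":0,"dz":0.001,"turn":0},{"dx":0,"dy":0,"dz":0,"turn":0}]'
```

```text
clock: 16.12
tcp_pos: [0.5476, 0.0765, 0.1642]
tool_rot: [3.124, 0.33, -0.0]
contact_force: [-0.0, -0.6, -1.3]
opening: 0.208
clock: 16.37
tcp_pos: [0.547, 0.0764, 0.1621]
tool_rot: [3.124, 0.329, -0.001]
contact_force: [0.7, 0.2, -0.9]
opening: 0.207
clock: 16.53
tcp_pos: [0.5471, 0.0764, 0.1613]
tool_rot: [3.124, 0.329, -0.0]
contact_force: [-0.0, -0.9, -0.3]
opening: 0.211
```

```bash
python3 -m jog '[{"dx":0,"dy":0,"dz":0.0007,"turn":0},{"dx":0,"dy":0,"dz":0,"turn":0}]'
python3 -m jog '[{"dx":0,"dy":0,"dz":0.0007,"turn":0},{"dx":0,"dy":0,"dz":0,"turn":0}]'
```

```text
clock: 16.7
tcp_pos: [0.5471, 0.0764, 0.1606]
tool_rot: [3.124, 0.329, -0.0]
contact_force: [0.3, 0.1, -0.8]
opening: 0.213
clock: 16.87
tcp_pos: [0.5471, 0.0764, 0.1599]
tool_rot: [3.124, 0.329, -0.0]
contact_force: [0.3, 0.7, -1.0]
opening: 0.21
```

The eye is within about 3 mm of the bend with no load on it. Release and wait.

```bash
python3 -m jog '[{"dx":0,"dy":0,"dz":0,"turn":0},{"dx":0,"dy":0,"dz":0,"turn":0},{"dx":0,"dy":0,"dz":0,"turn":0},{"dx":0,"dy":0,"dz":0,"turn":0},{"dx":0,"dy":0,"dz":0,"turn":0},{"dx":0,"dy":0,"dz":0,"turn":0},{"dx":0,"dy":0,"dz":0,"turn":0},{"dx":0,"dy":0,"dz":0,"turn":0},{"dx":0,"dy":0,"dz":0,"turn":0},{"dx":0,"dy":0,"dz":0,"turn":0}]' 1
python3 -m jog '[{"dx":-0.003,"dy":0,"dz":-0.005,"turn":0},{"dx":-0.005,"dy":0,"dz":-0.015,"turn":0},{"dx":-0.005,"dy":0,"dz":-0.025,"turn":0},{"dx":-0.01,"dy":0,"dz":-0.03,"turn":0},{"dx":-0.02,"dy":0,"dz":-0.03,"turn":0},{"dx":-0.02,"dy":0,"dz":-0.03,"turn":0},{"dx":-0.02,"dy":0,"dz":-0.015,"turn":0},{"dx":-0.02,"dy":0,"dz":0,"turn":0},{"dx":0,"dy":0,"dz":0,"turn":0},{"dx":0,"dy":0,"dz":0,"turn":0}]'
python3 -m jog '[{"dx":0,"dy":0,"dz":0,"turn":0},{"dx":0,"dy":0,"dz":0,"turn":0},{"dx":0,"dy":0,"dz":0,"turn":0},{"dx":0,"dy":0,"dz":0,"turn":0},{"dx":0,"dy":0,"dz":0,"turn":0},{"dx":0,"dy":0,"dz":0,"turn":0},{"dx":0,"dy":0,"dz":0,"turn":0},{"dx":0,"dy":0,"dz":0,"turn":0},{"dx":0,"dy":0,"dz":0,"turn":0},{"dx":0,"dy":0,"dz":0,"turn":0}]'
cat > fin.py <<'E'
from h import *
s=np.array([.628,.094]);c,sn=np.cos(.213),np.sin(.213);o=[]
for n,b in(('side',(270,110,390,218)),('wrist',(220,60,420,210))):
    st=get_state();p=grab_frame(n);W=cloud(p,cam(p,st));d=W[...,:2]-s
    X=d@[c,sn];Y=d@[-sn,c];Z=W[...,2]
    g=(abs(Y)<.03)&(X>-.11)&(X<.005)&(Z>.05)&(Z<.24);print(n,'hanging pts X,Z range',[X[g].min().round(3),X[g].max().round(3),Z[g].min().round(3),Z[g].max().round(3)],'mean',X[g].mean().round(4),Y[g].mean().round(4),Z[g].mean().round(4),g.sum())
    h=(abs(Y)<.004)&(X>-.05)&(X<-.025)&(Z>.19)&(Z<.21);print('gate z',np.median(Z[h]),h.sum())
    o.append(cv2.resize(p['img'][b[1]:b[3],b[0]:b[2]],(400,300 if n=='wrist' else 360)))
o[1]=cv2.copyMakeBorder(o[1],0,60,0,0,cv2.BORDER_CONSTANT)
print(get_state()['clock']);save('m',np.hstack(o))
E
python3 fin.py
```

```text
clock: 17.7
tcp_pos: [0.5472, 0.0764, 0.16]
tool_rot: [3.124, 0.33, 0.0]
contact_force: [-0.8, -0.6, 0.2]
opening: 0.884
clock: 18.53
tcp_pos: [0.4462, 0.0549, 0.3111]
tool_rot: [3.124, 0.329, 0.004]
contact_force: [-0.3, -0.6, 0.6]
opening: 1.004
clock: 19.37
tcp_pos: [0.4465, 0.0549, 0.3101]
tool_rot: [3.124, 0.329, 0.0]
contact_force: [-1.0, -1.1, 0.2]
opening: 0.999
side hanging pts X,Z range [np.float64(-0.078), np.float64(0.004), np.float64(0.112), np.float64(0.208)] mean -0.0377 -0.0047 0.1546 501
gate z 0.1998480231103757 14
wrist hanging pts X,Z range [np.float64(-0.08), np.float64(0.0), np.float64(0.127), np.float64(0.211)] mean -0.0439 0.0003 0.1618 1683
gate z 0.20255514807785963 165
19.4667
```

View pics/m.png

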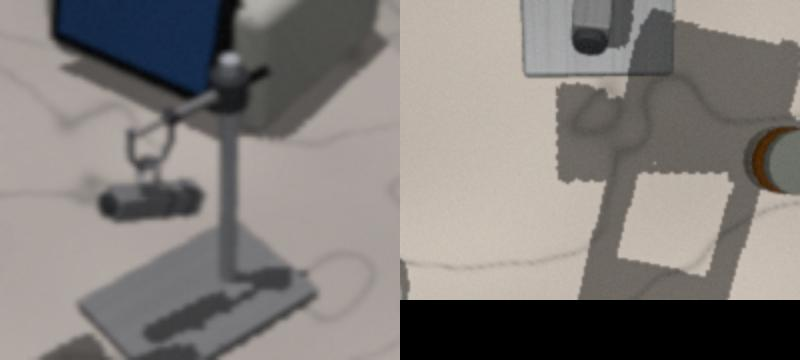

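The side view shows the capsule hanging sideways below the bend around (150,198), with its eye at (150,160) in the hook and the gate bar level above. I'll let the swing die out and check that it's still.

```bash
W='[{"dx":0,"dy":0,"dz":0,"turn":0}]'
for i in 1 2 3 4 5 6 7 8; do python3 -m jog '[{"dx":0,"dy":0,"dz":0,"turn":0},{"dx":0,"dy":0,"dz":0,"turn":0},{"dx":0,"dy":0,"dz":0,"turn":0},{"dx":0,"dy":0,"dz":0,"turn":0},{"dx":0,"dy":0,"dz":0,"turn":0},{"dx":0,"dy":0,"dz":0,"turn":0},{"dx":0,"dy":0,"dz":0,"turn":0},{"dx":0,"dy":0,"dz":0,"turn":0},{"dx":0,"dy":0,"dz":0,"turn":0},{"dx":0,"dy":0,"dz":0,"turn":0}]' >/dev/null; done
python3 fin.py
python3 - <<'E'
from h import *
s=np.array([.628,.094]);c,sn=np.cos(.213),np.sin(.213)
f=[]
for i in range(5):
    p=grab_frame('side');f.append(cv2.GaussianBlur(p['img'][110:218,270:390],(5,5),0).astype(float))
print('diff to first',[np.abs(x-f[0]).max().round(1) for x in f],[np.abs(x-f[0]).mean().round(2) for x in f])
W=cloud(p,cam(p));d=W[...,:2]-s;X=d@[c,sn];Y=d@[-sn,c];Z=W[...,2]
g=(abs(Y)<.03)&(X>-.09)&(X<.015)&(Z>.09)&(Z<.2)
for a in np.arange(.1,.2,.008):
    q=g&(Z>=a)&(Z<a+.008)
    if q.sum():print(round(a,3),q.sum(),'X',X[q].min().round(3),X[q].mean().round(3),X[q].max().round(3),'Y',Y[q].mean().round(3))
E
```

```text
side hanging pts X,Z range [np.float64(-0.077), np.float64(0.004), np.float64(0.114), np.float64(0.207)] mean -0.0371 -0.005 0.1547 502
gate z 0.19999879226426198 17
wrist hanging pts X,Z range [np.float64(-0.079), np.float64(0.001), np.float64(0.122), np.float64(0.21)] mean -0.043 -0.0003 0.1613 1687
gate z 0.20257240740653737 164
26.2333
diff to first [np.float64(0.0), np.float64(3.0), np.float64(3.0), np.float64(2.0), np.float64(2.0)] [np.float64(0.0), np.float64(0.23), np.float64(0.22), np.float64(0.23), np.float64(0.23)]
0.108 5 X -0.018 -0.012 -0.005 Y -0.013
0.116 26 X -0.038 -0.016 -0.002 Y -0.013
0.124 62 X -0.059 -0.021 0.004 Y -0.01
0.132 93 X -0.077 -0.035 -0.006 Y -0.007
0.14 78 X -0.077 -0.054 -0.026 Y -0.005
0.148 75 X -0.074 -0.059 -0.038 Y 0.0
0.156 9 X -0.045 -0.043 -0.041 Y -0.008
0.164 35 X -0.05 -0.038 -0.025 Y -0.003
0.172 19 X -0.055 -0.036 -0.019 Y -0.003
0.18 11 X -0.055 -0.036 -0.019 Y -0.003
0.188 12 X -0.056 -0.042 -0.018 Y -0.003
0.196 27 X -0.055 -0.023 0.014 Y -0.004
```

```bash
python3 -c "
from cell import *
print(hand_in())"
```

```text
the job is handed in; nothing more can be done
None
```

The capsule is clipped on the hook and hanging still with the gate shut above its eye. I handed the job in at about 26.5 s of the 48 s allowed; no verdict was reported.

- **How it went:** My first grip closed while the arm was already lifting and caught only the round cap. I set the capsule down at the same spot and took it again deeper. With the nose in the eye, I touched the gate at about 202.5 mm. The eye slipped past after about 22 mm of descent, with readings between steps of about 4 N at most (limit 9 N). I then moved the rim over the bend and released it.
- **Last checks:**
  - The gate bar is level at 202.5 mm, the same as before the push.
  - The capsule hangs in the bend, with the eye at about x = -40 mm and z = 160–165 mm in the stand's frame. I estimated that from the depth points around it.
  - Five side pictures in a row differed only by noise.
  - The arm is clear, with the gripper open.
- **Not fully checked:** I did not re-measure the bystanders at the end, though no path came near them. The side camera's gate height (about 200 mm) was 2.5 mm lower than the wrist camera's; I put that down to calibration.

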